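File the glaze jars into the lane and lock them

ROBOT

A 6-joint arm with a two-finger parallel gripper is mounted at the origin on the work surface. World frame = base frame: x ahead of the robot, y to its left, z up, the work surface at z = 0. Lengths are in m, angles in rad, forces in N, time in s.
With the tool pointing down it reaches from about 0.225 to 0.875 m from the base axis. Payload 3.4 kg.
Tool frame: the origin (TCP) lies at the very end of the fingers, on their centre line; the grasp point (between the pads) lies 19 mm behind it (manip.hold_point_z is the distance from the TCP to the grasp point, in m); z points along the fingers, x is the direction in which the jaws open and shut, and the axes are right-handed (so a half turn about z gives the same grasp; the last joint's range is limited). The gripper opens to 85 mm and grips with 20 to 120 N. Pads are 22 mm wide; open, the fingers measure 114 mm over their backs; the gripper's body (76 mm by 85 mm) begins 54 mm behind the grasp point. The pads swing forward as they close: fully open they stand 13 mm farther back than shut.
Start: joints at [1.005, 0.276, 1.505, -0, 1.361, -0.121], TCP at [0.247, 0.519, 0.231] pointing down, gripper open.
Joint ranges: [-2.89, 2.89], [-0.75, 2.08], [0.22, 2.7], [-1.18, 4.32], [0.11, 2.71], [-2.7, 2.7]. Speed limits (rad/s): [2.57, 2.57, 3.14, 3.14, 3.14, 3.14].

INTERFACE

Orientations are given as a unit quaternion [w, x, y, z].
In Python, from rig import telemetry, cams, manip, finder gives the robot as it stands. The module is installed in compiled form; this text tells all that it offers.
- The arm moves only by the tool carry_out, never from a script. Its argument "rows" is a list that holds one entry, the list of rows, each a list of 5 numbers: the gripper's target within -1 to 1 (fully open at 1, half-way at 0, shut at -1), then the shift along the world's x, y, z in cm, then the turn about the world's z in rad. A call has 1 to 12 rows; each row shifts and turns the commanded pose from where the row before left it; what a row does not reach is not made up. A row lasts 1/10 s, in which the tool goes at most 50 mm and 8.59 degrees, less where a joint would pass 70% of its speed; a pose out of reach is approached as far as the arm can. A call with a gripper value outside its range is refused whole. The fingers move at their own pace and stop on an object; "force" is the grip in N (left out, the last holds). Time passes only in rows, so rows that do not move let the fingers close. It gives the time, the measured TCP pose, the force and the opening at its end, in the units of the state.
- telemetry.get_state(): the state, without advancing time (a new reading comes with each control period).
- cams.get_image(name): name is "side" or "top"; returns a dict with "image" (420x560x3 uint8, red, green, blue), "camera_matrix" (3x3 intrinsics, pixels), "eye" and "attitude" of the camera in the world. Camera axes: x right, y down, z forward; pixel columns grow to the right and rows downward; lengths in m; the calibration is good to about 2 mm. A picture is of the moment at which its call begins. There is no depth.
- manip.sign_off(): hands the job in, once; it reports no verdict.
Trained networks look in a picture, given as the dict that the camera call returned (one of the last four; its "shot" number tells which), for a name from the list of things; names that differ only in an ending like _2 or _b are one class to them, and where a whole thing is asked for, a point or a joint stands for the part that bears it (a point fixed in the world has none). Each returns a list of dicts, best first, with "confidence" (0 to 1); they miss things now and then, are a little off and sometimes report something else, mostly with a low value. They report only what shows in the picture. A call takes as long as a camera call. They do not tell look-alikes from the thing itself.
- finder.boxes_of(picture, thing): "xy" ([column, row] in pixels, amid what is visible of it).
The state is a dict: "clock": time; "qpos": joint angles; "qd": joint speeds; "effort": joint torques, N m; "position": TCP position; "ee_rot": TCP orientation; "contact_force": force on the tool from outside, world axes, zero at the start; "moment": the same for the moment, N m; "width": finger opening in m.
Only numpy, scipy, OpenCV 4.12 (cv2) and the standard library are available. Lean on these libraries where they do the work, as an engineer would, in place of code of your own. Each camera call takes 0.05 s, during which the arm holds its last target.

TASK

Line the three lidded glaze jars up in single file between the wooden rails, in the order blue, green, yellow: push them along the bench one by one through the open end of the lane, without lifting or tipping any, until blue is against the end stop and the others stand up close behind it. Then swing the red cam lever fully over, so that its handle lies along the rail and the cam holds the row in. Do not disturb the cones, tumbler, bowl or paddle, and let go of everything.

Things in the scene. Friction and masses are not known exactly. Their poses are not given: they have to be found in the camera images.
- jar_blue: squat glaze jar, white body, blue lid and middle band, 80 mm in diameter, 70 mm tall (top 15 mm is the lid, 73 mm in diameter), 0.25 to 0.46 kg, upright and loose; goes in first, to the end stop. Origin: centre of its underside, z up. Slides on the bench with friction about 0.6; can be pushed anywhere on its wall below 50 mm height without tipping
- jar_green: squat glaze jar, white body, green lid and middle band, 80 mm in diameter, 70 mm tall (top 15 mm is the lid, 73 mm in diameter), 0.25 to 0.46 kg, upright and loose; goes in second. Origin: centre of its underside, z up. Slides on the bench with friction about 0.6; can be pushed anywhere on its wall below 50 mm height without tipping
- jar_yellow: squat glaze jar, white body, yellow lid and middle band, 80 mm in diameter, 70 mm tall (top 15 mm is the lid, 73 mm in diameter), 0.25 to 0.46 kg, upright and loose; goes in third, nearest the mouth. Origin: centre of its underside, z up. Slides on the bench with friction about 0.6; can be pushed anywhere on its wall below 50 mm height without tipping
- lane: fixed jar lane: two light-wood rails 26 mm tall, 16 mm thick, 90 mm apart inside, on the bare bench. Origin: middle of the mouth, at bench height, where the straight rails begin. +y runs up the lane to the end stop (towards the bench's left, within 0.15 rad), z up, +x to the cam lever's side. Both rails flare outwards before the mouth (y = 0 to -28 mm, there 118 mm wide inside)
- blue_place (a point): bench point in the lane under the blue jar's centre when fully in: lane y = 227 mm (the dark-wood end stop, 45 mm tall, 20 mm thick, has its face at y = 267 mm)
- green_place (a point): the same for the green jar: lane y = 147 mm
- yellow_place (a point): the same for the yellow jar: lane y = 67 mm. Pushed in, each jar has 5 mm of play to either side
- lever_pivot (a point): upright pivot axis of the red cam lever, beside the rail on the lane's +x side, 69 mm from the lane's middle line and 25 mm in from the mouth, 40 mm above the bench. Its x axis points along the handle, z up
- lever_handle (a point): point on the middle of the lever's handle, 60 mm out from the pivot, 40 mm above the bench. The handle is a red bar 14 mm wide, 32 to 48 mm above the bench, with a black grip 20 mm in diameter at 90 mm from the pivot. Its x axis points outwards along the handle
- cam_lever (a joint): angle of the cam lever, anticlockwise from above: 0 = handle straight out from the lane (lane +x), 1.57 (hard stop) = handle along the rail towards the end stop (lane +y) = locked, the round cam then bulging 18 mm into the lane behind the third jar (it may nudge that jar). Starts open, -0.4 to 0.1; light friction (2 N at the handle); stays where it is left
- cone1: ochre kiln cone in a clay foot, 42 mm across the foot, tapering, 75 mm tall, loose bystander among the jars. Origin: centre of underside
- cone2: ochre kiln cone in a clay foot, 42 mm across the foot, tapering, 75 mm tall, loose bystander among the jars. Origin: centre of underside
- cone3: ochre kiln cone in a clay foot, 42 mm across the foot, tapering, 75 mm tall, loose bystander among the jars. Origin: centre of underside
- tumbler: grey bisque tumbler, 76 mm in diameter, 95 mm tall, upright, loose bystander. Origin: centre of underside
- sieve_bowl: aluminium sieve bowl, 140 mm in diameter, 60 mm tall, loose bystander on the robot side of the lane. Origin: centre of underside
- paddle: hardwood stirring paddle lying flat, 200 mm long along its x axis, 50 mm wide blade, 14 mm thick, loose bystander. Origin: its middle, on the underside
Mind the look-alikes: they are no part of the job. Of the things like the jar_yellow, leave any that is purple; of the rest the larger one is meant.

How it is judged:
By the outcome, as a careful person would: the job done as asked, in the order asked, and still so for the second after the job is handed in, with the robot touching nothing.
It also fails if it takes over 72 s, if anything falls off the work surface, if the arm or the gripper's body presses on something with over 40 N, if the wrist force passes 120 N, or if a joint passes its speed limit or range.

## Working session

There is one attempt and no reset: what is moved stays moved. The work goes in short steps, Python scripts to look and compute and a tool call to move; the robot and the scene stay as the last step left them, time stands still between calls to the robot, and variables do not carry over. Pictures are saved under pics/ and viewed, and the job is handed in when it is done.

Besides the shell and the picture viewer there is one more tool, called as name(argument=value, ...) on one line, values as JSON. carry_out: Moves the arm, as the interface text tells. Its arguments: {"type":"object","properties":{"rows":{"type":"array","items":{"type":"array","items":{"type":"array","items":{"type":"number"}}}},"force":{"type":"number"}},"required":["rows"]}

```bash
mkdir -p pics; cat > h.py <<'E'
import numpy as np, cv2
from rig import telemetry, cams, manip, finder
from scipy.spatial.transform import Rotation as R
def shot(name,fn=None):
    p=cams.get_image(name)
    if fn: cv2.imwrite('pics/'+fn,cv2.cvtColor(p['image'],cv2.COLOR_RGB2BGR))
    return p
def rot(p):
    a=np.array(p['attitude'],float)
    if a.shape==(3,3): return a
    return R.from_quat([a[1],a[2],a[3],a[0]]).as_matrix()
def world(p,xy,z):
    K=np.array(p['camera_matrix']);d=rot(p)@np.linalg.solve(K,[xy[0],xy[1],1.]);e=np.array(p['eye'])
    return e+d*(z-e[2])/d[2]
def pix(p,X):
    K=np.array(p['camera_matrix']);c=K@(rot(p).T@(np.array(X)-np.array(p['eye'])));return c[:2]/c[2]
E
python3 - <<'E'
from h import *
for n in('top','side'):
    p=shot(n,n+'0.png');print(n,p['eye'],p['attitude'],p['camera_matrix'])
    for t in('jar_blue','jar_green','jar_yellow','lane','cam_lever','cone1','tumbler','sieve_bowl','paddle'):
        print(t,[(np.round(b['xy']),round(b['confidence'],2)) for b in finder.boxes_of(p,t)])
print(telemetry.get_state())
E
```

```text
top [ 0.29092703 -0.06702708  1.16225802] [-0.08472404  0.70542763 -0.69901116  0.08109928] [[403.63442429   0.         284.56530096]
 [  0.         403.63442429 206.49505775]
 [  0.           0.           1.        ]]
jar_blue [(array([329., 176.]), 0.83)]
jar_green [(array([340., 242.]), 0.83)]
jar_yellow [(array([436., 213.]), 0.98), (array([419., 173.]), 0.92), (array([394., 218.]), 0.61)]
lane [(array([175., 191.]), 0.69)]
cam_lever [(array([216., 172.]), 0.62)]
cone1 [(array([371., 166.]), 0.51), (array([279., 172.]), 0.43)]
tumbler [(array([264., 276.]), 0.97)]
sieve_bowl [(array([134., 300.]), 0.68)]
paddle [(array([309., 136.]), 0.89), (array([278., 174.]), 0.39), (array([173., 189.]), 0.2)]
side [ 0.19591995 -0.88135409  0.75552584] [-0.4252697   0.88271658 -0.1755613   0.09557901] [[415.0722753    0.         276.30683281]
 [  0.         415.0722753  213.10650543]
 [  0.           0.           1.        ]]
jar_blue [(array([330., 236.]), 0.82), (array([312., 206.]), 0.67)]
jar_green [(array([264., 268.]), 0.9), (array([280., 172.]), 0.68), (array([317., 303.]), 0.36)]
jar_y
[... 399 characters left out ...]
paddle [(array([360., 221.]), 0.73)]
{'clock': 1.0, 'qpos': array([ 1.00499817e+00,  2.75871863e-01,  1.50488558e+00, -2.79326740e-05,
        1.36067075e+00, -1.20988272e-01]), 'qd': array([ 0.00022704, -0.00013835,  0.00184039, -0.00143897, -0.00267672,
       -0.00150224]), 'effort': array([-3.56650580e-04, -4.16667080e+01, -2.46099991e+01,  1.67247447e-05,
        1.23477316e-04,  8.70403397e-06]), 'position': array([0.24744775, 0.5190843 , 0.23134983]), 'ee_rot': array([-2.28271511e-05,  8.45659803e-01,  5.33722298e-01,  8.01695918e-05]), 'contact_force': array([-0.34678619, -0.22458555, -0.06597464]), 'moment': array([ 0.00972332, -0.02166817,  0.01963295]), 'width': 0.085056174962382}
```

View pics/top0.png

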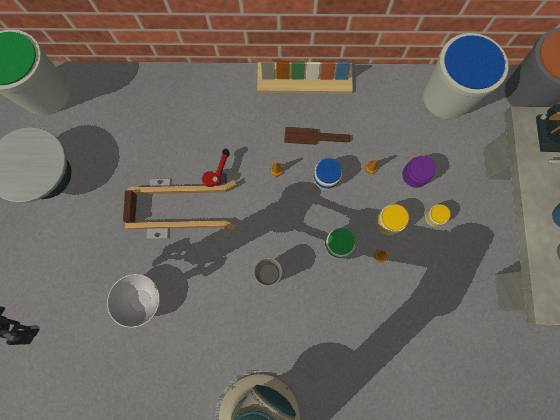

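View pics/side0.png

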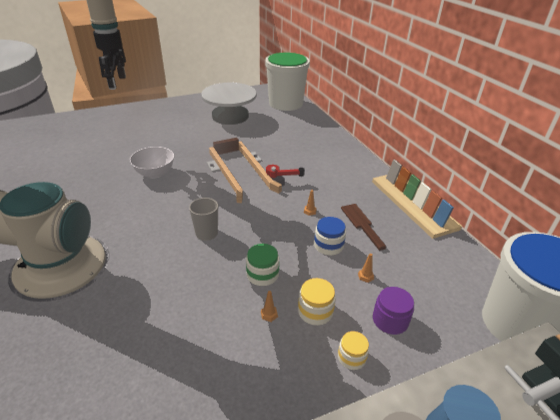

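```bash
python3 -c "
import cv2
a=cv2.imread('pics/top0.png')[100:340,60:460];cv2.imwrite('pics/top0z.png',cv2.resize(a,(800,480),interpolation=cv2.INTER_CUBIC))"
```

```text
(no output)
```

View pics/top0z.png

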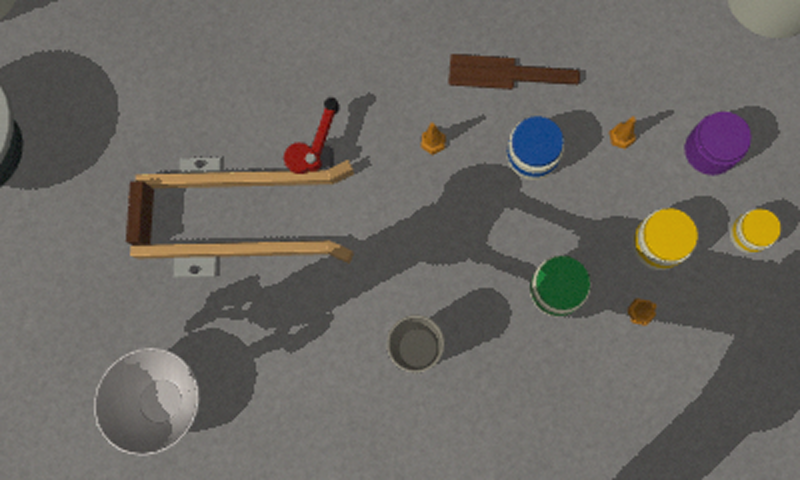

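```bash
cat >> h.py <<'E'
def jars(p,zs=0.07):
    hsv=cv2.cvtColor(p['image'],cv2.COLOR_RGB2HSV);out={}
    for n,(lo,hi) in dict(blue=(105,120),green=(60,85),yellow=(20,28)).items():
        m=cv2.inRange(hsv,(lo,150,40),(hi,255,255)); m[:130]=0
        N,l,s,c=cv2.connectedComponentsWithStats(m)
        r=[]
        for i in range(1,N):
            if s[i,4]>200:
                cs,_=cv2.findContours((l==i).astype('uint8'),0,cv2.CHAIN_APPROX_NONE)
                (cx,cy),rad=cv2.minEnclosingCircle(cs[0])
                w=world(p,c[i],zs);r.append((w[:2].round(4).tolist(),s[i,4],round(rad,1),c[i].round(1).tolist()))
        out[n]=r
    return out
E
python3 - <<'E'
from h import *
p=shot('top')
for k,v in jars(p).items(): print(k,v)
img=p['image'];hsv=cv2.cvtColor(img,cv2.COLOR_RGB2HSV)
print(hsv[190,170],hsv[189,190],hsv[224,170],hsv[205,130])
m=cv2.inRange(hsv,(10,80,120),(20,200,255))
m[:175]=0;m[240:]=0;m[:,:115]=0;m[:,260:]=0
N,l,s,c=cv2.connectedComponentsWithStats(m)
for i in range(1,N):
    if s[i,4]>100:
        ys,xs=np.nonzero(l==i);print(s[i],c[i])
        for x in range(xs.min(),xs.max()+1,8):
            yy=ys[xs==x]
            print(x,yy.min(),yy.max(), world(p,(x,yy.mean()),.026)[:2].round(4))
        
for n,q,z in [('cone a',(371,166),.04),('cone b',(277,170),.04),('cone c',(380.5,255),.04),('tumbler',(267.5,271.5),.095),('bowl',(134,300),.06),('grip end',(225.5,153),.04),('pivot',(209,180),.045)]:
    print(n,world(p,q,z)[:2].round(4))
crop=img[140:240,115:255];cv2.imwrite('pics/lane.png',cv2.cvtColor(cv2.resize(crop,None,fx=5.5,fy=5.5,interpolation=cv2.INTER_NEAREST),cv2.COLOR_RGB2BGR))
E
```

```text
blue [([0.6593, -0.1837], np.int32(482), 12.4, [328.4, 170.3])]
green [([0.457, -0.2155], np.int32(517), 13.0, [341.2, 241.1])]
yellow [([0.5258, -0.3653], np.int32(550), 13.3, [394.9, 216.8]), ([0.5368, -0.4907], np.int32(288), 9.7, [440.1, 213.3])]
[ 16 132 180] [ 17 129 178] [ 17 128 180] [ 12 132  54]
[128 180 108  14 590] [183.57627119 188.25762712]
128 187 189 [0.6148 0.3997]
136 187 190 [0.6135 0.376 ]
144 187 191 [0.6121 0.3524]
152 187 191 [0.6123 0.329 ]
160 187 191 [0.6125 0.3055]
168 186 191 [0.6143 0.2822]
176 186 190 [0.616  0.2588]
184 186 190 [0.6162 0.2353]
192 186 191 [0.6149 0.2118]
200 186 191 [0.6151 0.1883]
208 187 191 [0.6137 0.1648]
216 186 191 [0.6154 0.1414]
224 185 191 [0.6182 0.1181]
232 181 186 [0.6311 0.0952]
[125 220 105   9 601] [175.30449251 224.1031614 ]
125 223 227 [0.5045 0.3972]
133 223 228 [0.5032 0.3741]
141 222 228 [0.5049 0.3513]
149 222 228 [0.5051 0.3283]
157 222 226 [0.5082 0.3056]
165 222 226 [0.5084 0.2826]
173 222 227 [0.5072 0.2595]
181 221 226 [0.5103 0.2368]
189 221 226 [0.5105 0.2138]
197 221 225 [0.5121 0.1909]
205 221 225 [0.5123 0.168 ]
213 221 226 [0.5111 0.1449]
221 221 226 [0.5113 0.122 ]
229 222 223 [0.5144 0.0991]
cone a [ 0.6837 -0.3117]
cone b [ 0.6691 -0.0368]
cone c [ 0.4235 -0.3276]
tumbler [ 0.3711 -0.0173]
bowl [0.2952 0.3386]
grip end [0.7207 0.1161]
pivot [0.6354 0.1595]
```

View pics/lane.png

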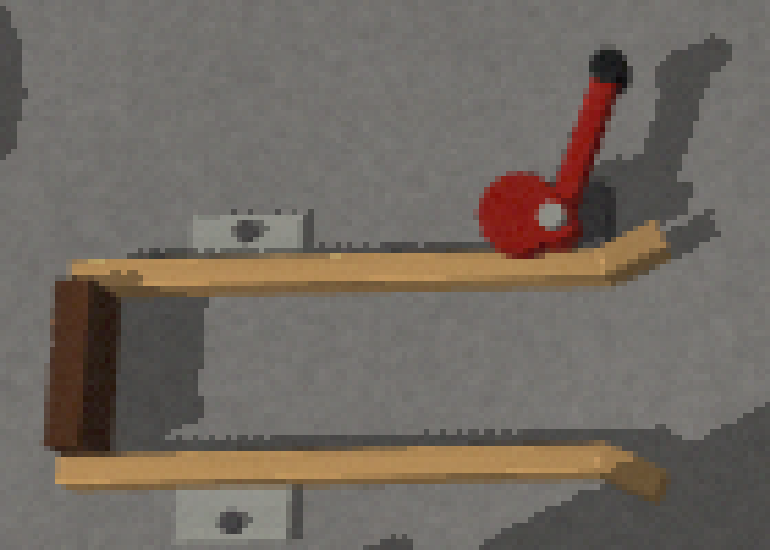

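```bash
cat > fit.py <<'E'
from h import *
from scipy.optimize import minimize
p=shot('top');img=p['image'];hsv=cv2.cvtColor(img,cv2.COLOR_RGB2HSV)
m=cv2.inRange(hsv,(8,70,60),(24,255,255));m[:175]=0;m[238:]=0;m[:,:118]=0;m[:,240:]=0
cv2.imwrite('pics/mask.png',cv2.resize(m[150:250,110:250],None,fx=5,fy=5))
S=4
M=cv2.resize(m,None,fx=S,fy=S,interpolation=cv2.INTER_NEAREST)>0
cv2.imwrite
def ren(q):
    x0,y0,th=q;im=np.zeros(M.shape,'uint8')
    ey=np.array([np.sin(-th),np.cos(th)]) ; ex=np.array([np.cos(th),np.sin(th)])
    def hull(pts,h):
        P=[]
        for a,b in pts:
            for z in(0,h):
                w=np.array([x0,y0])+a*ex+b*ey;P.append((pix(p,[*w,z])+.5)*S-.5)
        cv2.fillConvexPoly(im,cv2.convexHull(np.round(np.array(P)*16).astype('int32')),1,shift=4)
    for s in(1,-1):
        hull([(s*.045,0),(s*.061,0),(s*.061,.267),(s*.045,.267)],.026)
        hull([(s*.045,0),(s*.061,0),(s*.059,-.028),(s*.075,-.028)],.026)
    hull([(-.045,.267),(.045,.267),(.045,.287),(-.045,.287)],.045)
    return im>0
def cost(q):
    r=ren(q);return (r^M).sum()/ (r|M).sum()
best=None
for th in(0,.03,-.03,.06):
    o=minimize(cost,[.56,.115,th],method='Nelder-Mead',options=dict(initial_simplex=np.array([[.56,.115,th],[.57,.115,th],[.56,.13,th],[.56,.115,th+.03]]),xatol=1e-5,fatol=1e-6))
    print(o.x,o.fun)
    if best is None or o.fun<best.fun: best=o
r=ren(best.x).astype('uint8')
v=cv2.resize(img,None,fx=S,fy=S,interpolation=cv2.INTER_NEAREST)
c,_=cv2.findContours(r,0,2);cv2.drawContours(v,c,-1,(0,255,0),1)
cv2.imwrite('pics/fit.png',cv2.cvtColor(v[560:980,440:1000],cv2.COLOR_RGB2BGR))
x0,y0,th=best.x
ex=np.array([np.cos(th),np.sin(th)]);ey=np.array([-np.sin(th),np.cos(th)])
T=np.array([x0,y0])
for n,a,b in [('blue_pl',0,.227),('green',0,.147),('yel',0,.067),('pivot',.069,.025)]: print(n,(T+a*ex+b*ey).round(4))
E
python3 fit.py
```

```text
[0.56769195 0.11522633 0.03193947] 0.21151465748875403
[0.56770483 0.11600921 0.03306162] 0.2116319077656717
[0.56771481 0.11535115 0.03287487] 0.2117820945945946
[0.56771498 0.11587737 0.03301915] 0.21207458363504705
blue_pl [0.5604 0.3421]
green [0.563  0.2622]
yel [0.5656 0.1822]
pivot [0.6359 0.1424]
```

View pics/fit.png

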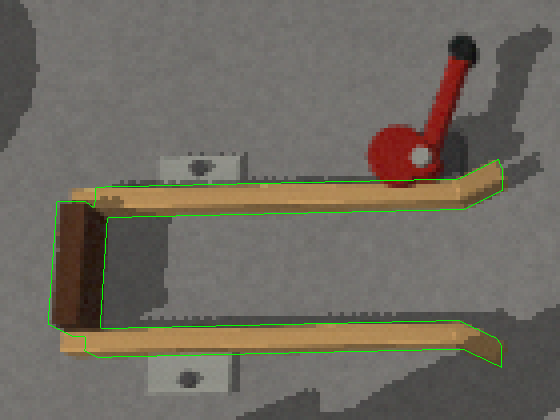

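carry_out(rows=[[[0,2,-3.4,0,-0.03],[0,2,-3.4,0,-0.03],[0,2,-3.4,0,-0.03],[0,2,-3.4,0,-0.03],[0,2,-3.4,0,-0.03],[0,2,-3.4,0,-0.03],[0,2,-3.4,0,-0.03],[0,2,-3.4,0,-0.03],[0,2,-3.4,0,-0.03],[0,2,-3.4,0,-0.03],[0,2,-3.4,0,-0.03],[0,2,-3.4,0,-0.01]]])

```text
clock: 2.3
position: [0.4881, 0.1096, 0.2315]
ee_rot: [-0.0, 0.924, 0.383, 0.0]
contact_force: [0.6, 0.4, -0.7]
width: 0.0427
```

carry_out(rows=[[[0,2.14,-3.4,0,0],[0,2.14,-3.4,0,0],[0,2.14,-3.4,0,0],[0,2.14,-3.4,0,0],[0,2.14,-3.4,0,0],[0,2.14,-3.4,0,0],[0,2.14,-3.4,0,0],[0,2.14,-3.4,0,0],[0,2.14,-3.4,-2,0],[0,2.14,-3.1,-2,0],[0,0,0,-3,0],[0,0,0,-3,0]]])

```text
clock: 3.5
position: [0.702, -0.2276, 0.1298]
ee_rot: [0.0, 0.924, 0.382, 0.0]
contact_force: [-0.1, 1.1, -0.8]
width: 0.0429
```

```bash
cat > s.py <<'E'
from h import *
s=telemetry.get_state()
a,b,c,d=s['ee_rot'];x=R.from_quat([b,c,d,a]).as_matrix()[:,0]
print(s['clock'],s['position'].round(4),'jaw deg',np.degrees(np.arctan2(x[1],x[0])).round(1),s['width'].round(4),s['contact_force'].round(1),s['qpos'].round(2))
E
python3 s.py;python3 - <<'E'
from h import *
shot('side','side1.png');p=shot('top','top1.png');print(jars(p))
E
```

```text
{'blue': [], 'green': [], 'yellow': [([0.5255, -0.3651], np.int32(543), 13.3, [394.9, 216.9]), ([0.5368, -0.4907], np.int32(288), 9.7, [440.1, 213.3])]}Traceback (most recent call last):
  File "s.py", line 4, in <module>
    print(s['clock'],s['position'].round(4),'jaw deg',np.degrees(np.arctan2(x[1],x[0])).round(1),s['width'].round(4),s['contact_force'].round(1),s['qpos'].round(2))
                                                                                                 ^^^^^^^^^^^^^^^^
AttributeError: 'float' object has no attribute 'round'
```

View pics/side1.png

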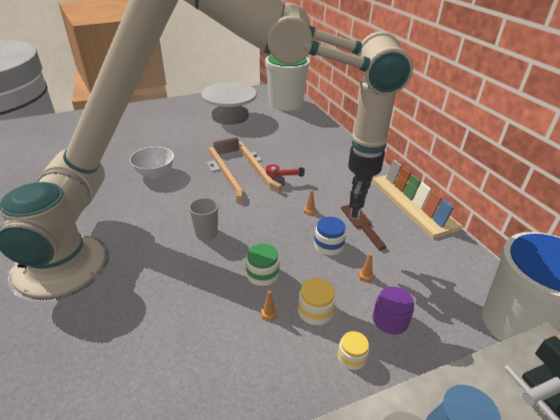

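carry_out(rows=[[[0,0,0,-3,0],[0,0,0,-3,0],[0,0,0,-3,0],[0,0,0,-1,0],[0,-0.7,0.7,0,0],[0,-0.7,0.7,0,0],[0,-0.7,0.7,0,0],[0,-0.7,0.7,0,0]]])

```text
clock: 4.4
position: [0.6739, -0.1976, 0.0333]
ee_rot: [0.001, 0.924, 0.383, 0.001]
contact_force: [1.8, -1.3, -0.6]
width: 0.0428
```

```bash
sed -i "s/s\['width'\].round(4)/s['width']/" s.py; python3 s.py;python3 - <<'E'
from h import *
shot('side','side2.png');p=shot('top','top2.png');print(jars(p))
E
```

```text
4.4 [ 0.6739 -0.1976  0.0333] jaw deg 45.0 0.04277003143298582 [ 1.8 -1.3 -0.6] [-0.38  0.61  1.47  0.    1.06 -1.17]
{'blue': [], 'green': [], 'yellow': [([0.5255, -0.365], np.int32(543), 13.3, [394.8, 216.9]), ([0.5368, -0.4907], np.int32(288), 9.7, [440.1, 213.3])]}
```

View pics/side2.png

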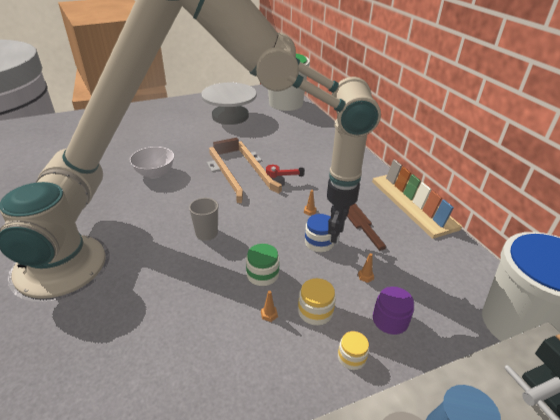

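View pics/top2.png

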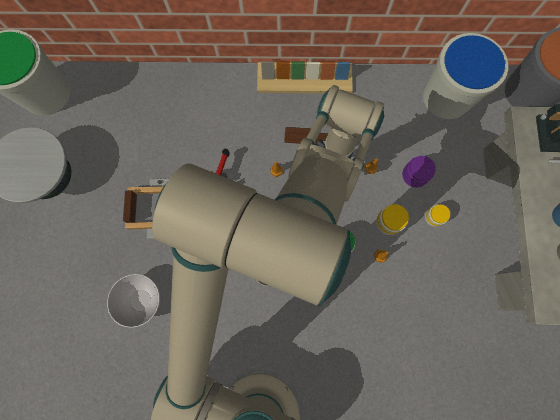

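```bash
cat > arc.py <<'E'
import numpy as np,sys
# arc phi0 phi1 n step : TCP increments cm, D=45mm
p0,p1,n,st=map(float,sys.argv[1:5]);n=int(n);D=4.5
u=lambda a:np.array([np.cos(np.radians(a)),np.sin(np.radians(a))])
J=np.zeros(2);T=J-D*u(p0);o=[]
for i in range(n):
    a=p0+(p1-p0)*(i+1)/n; am=p0+(p1-p0)*(i+.5)/n
    J=J+st*u(am);N=J-D*u(a);o.append([0,*(N-T).round(2).tolist(),0,round(np.radians((p1-p0)/n),4)]);T=N
print(o,'jar moved',J.round(2))
E
python3 arc.py 135 91.8 10 1.0
```

```text
[[0, -0.93, 0.5, 0, np.float64(-0.0754)], [0, -0.89, 0.57, 0, np.float64(-0.0754)], [0, -0.84, 0.64, 0, np.float64(-0.0754)], [0, -0.79, 0.7, 0, np.float64(-0.0754)], [0, -0.74, 0.76, 0, np.float64(-0.0754)], [0, -0.68, 0.81, 0, np.float64(-0.0754)], [0, -0.62, 0.86, 0, np.float64(-0.0754)], [0, -0.55, 0.9, 0, np.float64(-0.0754)], [0, -0.48, 0.94, 0, np.float64(-0.0754)], [0, -0.41, 0.97, 0, np.float64(-0.0754)]] jar moved [-3.88  8.96]
```

carry_out(rows=[[[0,-0.75,0.75,0,0],[0,-0.75,0.75,0,0],[0,-0.75,0.75,0,0],[0,-0.75,0.75,0,0]]])

```text
clock: 4.9
position: [0.6439, -0.1679, 0.0322]
ee_rot: [0.001, 0.924, 0.383, 0.001]
contact_force: [3.4, -2.3, 4.1]
width: 0.0423
```

carry_out(rows=[[[0,-0.93,0.5,0,-0.075],[0,-0.89,0.57,0,-0.075],[0,-0.84,0.64,0,-0.075],[0,-0.79,0.7,0,-0.075],[0,-0.74,0.76,0,-0.075],[0,-0.68,0.81,0,-0.075],[0,-0.62,0.86,0,-0.076],[0,-0.55,0.9,0,-0.076],[0,-0.48,0.94,0,-0.076],[0,-0.41,0.97,0,-0.076]]])

```text
clock: 5.9
position: [0.5728, -0.0915, 0.0317]
ee_rot: [0.001, 1.0, 0.015, -0.001]
contact_force: [-0.1, -3.9, 4.9]
width: 0.0424
```

```bash
python3 s.py;python3 - <<'E'
from h import *
s=shot('side','side3.png');p=shot('top','top3.png');print(jars(p)['blue'])
print([(b['xy'],b['confidence']) for b in finder.boxes_of(s,'jar_blue')], pix(s,[.573,-.046,.035]))
E
```

```text
5.9 [ 0.5728 -0.0915  0.0317] jaw deg 1.7 0.04241528318416002 [-0.1 -3.9  4.9] [-0.28  0.46  1.77 -0.    0.91 -0.31]
[]
[([280.8, 220.9], 0.62)] [278.49137865 212.11574092]
```

View pics/side3.png

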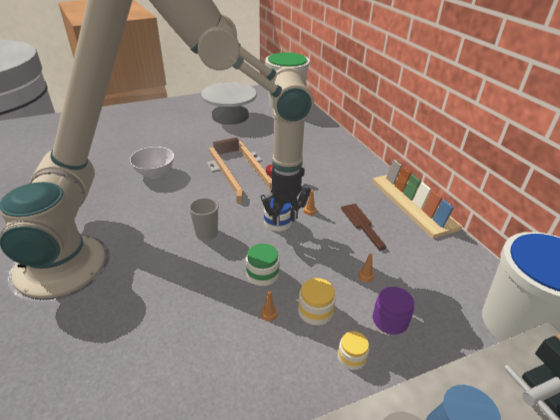

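View pics/top3.png

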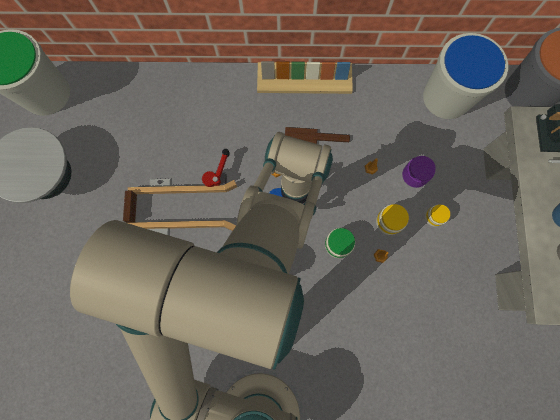

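carry_out(rows=[[[0,-0.03,1.5,0,0],[0,-0.03,1.5,0,0],[0,-0.03,1.5,0,0],[0,-0.03,1.5,0,0],[0,-0.03,1.5,0,0],[0,-0.03,1.5,0,0],[0,-0.03,1.5,0,0],[0,-0.03,1.5,0,0],[0,-0.03,1.5,0,0],[0,-0.03,1.5,0,0],[0,-0.03,1.5,0,0],[0,-0.03,1.5,0,0]]])

```text
clock: 7.25
position: [0.5704, 0.0898, 0.0313]
ee_rot: [0.0, 1.0, 0.016, -0.0]
contact_force: [0.5, -1.2, -1.5]
width: 0.0426
```

```bash
python3 s.py;python3 - <<'E'
from h import *
s=shot('side','side4.png')
E
```

```text
7.25 [0.5704 0.0898 0.0313] jaw deg 1.8 0.042631922137922586 [ 0.5 -1.2 -1.5] [ 0.04  0.46  1.77 -0.    0.91  0.  ]
```

View pics/side4.png

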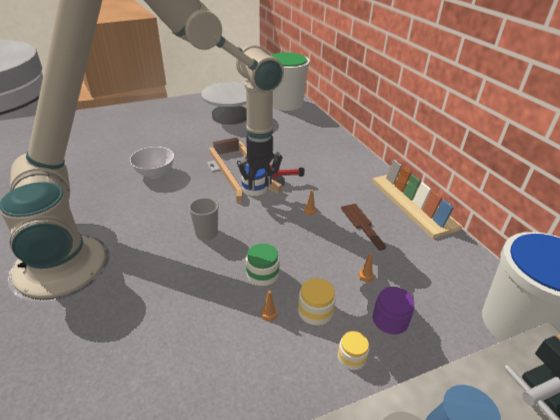

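carry_out(rows=[[[0,-0.06,1.6,0,0],[0,-0.06,1.6,0,0],[0,-0.06,1.6,0,0],[0,-0.06,1.6,0,0],[0,-0.06,1.6,0,0],[0,-0.06,1.6,0,0],[0,-0.06,1.6,0,0],[0,-0.06,1.6,0,0],[0,-0.06,1.6,0,0],[0,-0.06,1.6,0,0],[0,-0.06,1.6,0,0],[0,-0.06,1.6,0,0]]])

```text
clock: 8.5
position: [0.5632, 0.2818, 0.0314]
ee_rot: [0.0, 1.0, 0.016, 0.0]
contact_force: [0.5, -2.8, 1.3]
width: 0.0428
```

carry_out(rows=[[[0,-0.02,0.5,0,0],[0,-0.02,0.5,0,0]]])

```text
clock: 8.7
position: [0.5628, 0.291, 0.0313]
ee_rot: [0.0, 1.0, 0.016, 0.0]
contact_force: [0.8, -2.8, 1.2]
width: 0.0429
```

```bash
python3 s.py;python3 - <<'E'
from h import *
s=shot('side','side5.png');c=s['image'][110:230,150:350]
cv2.imwrite('pics/side5z.png',cv2.cvtColor(cv2.resize(c,None,fx=4,fy=4,interpolation=cv2.INTER_CUBIC),cv2.COLOR_RGB2BGR))
E
```

```text
8.7 [0.5628 0.291  0.0313] jaw deg 1.9 0.04288984353305321 [ 0.8 -2.8  1.2] [ 0.37  0.52  1.64 -0.    0.98  0.34]
```

View pics/side5z.png

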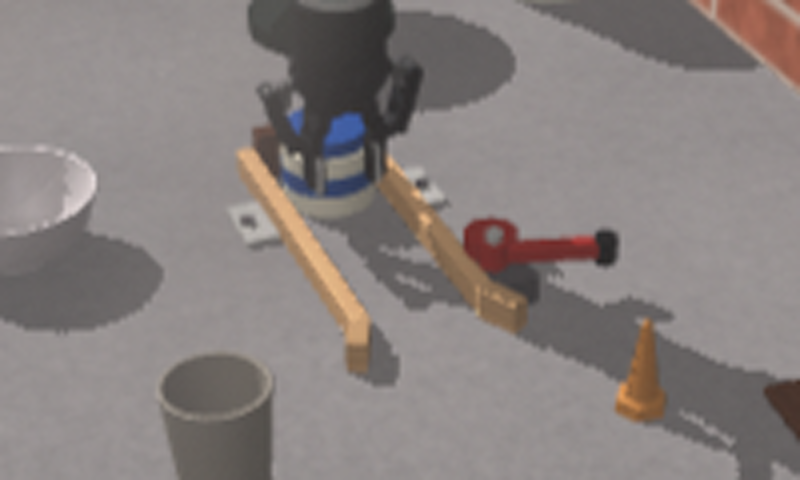

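carry_out(rows=[[[0,-0.01,0.3,0,0],[0,-0.01,0.3,0,0],[0,0,0,0,0]]])

```text
clock: 9.05
position: [0.5627, 0.2942, 0.0313]
ee_rot: [0.002, 1.0, 0.016, -0.0]
contact_force: [0.1, -7.1, 3.0]
width: 0.0426
```

carry_out(rows=[[[0,0,0.2,0,0],[0,0,0,0,0]]])

```text
clock: 9.25
position: [0.5626, 0.2943, 0.0313]
ee_rot: [0.004, 1.0, 0.017, -0.001]
contact_force: [0.1, -11.6, 3.0]
width: 0.0427
```

carry_out(rows=[[[0,0.06,-2.5,0,0],[0,0.1,-3.5,1,0],[0,0,-2,4,0],[0,0,-3,4,0],[0,-1,-4,4,-0.08],[0,-1.5,-4,0,-0.08],[0,-1.5,-4,0,-0.08],[0,-1.5,-4,0,-0.08],[0,-1.5,-4,0,-0.08],[0,-1.5,-4,0,-0.08],[0,-1.5,-4,0,-0.08],[0,-1.5,-4,0,-0.08]]])

```text
clock: 10.45
position: [0.4502, -0.1274, 0.1564]
ee_rot: [-0.001, 0.954, -0.301, 0.001]
contact_force: [0.1, 0.2, -0.3]
width: 0.0428
```

carry_out(rows=[[[0,-1.5,-4,0,0],[0,-1,-4,0,0],[0,-0.5,-3.5,0,0],[0,-0.5,-3,0,0],[0,0,-2,0,0],[0,0,0,0,0]]])

```text
clock: 11.05
position: [0.4163, -0.2937, 0.1562]
ee_rot: [0.0, 0.954, -0.301, 0.001]
contact_force: [-0.1, 0.2, -0.1]
width: 0.0427
```

```bash
python3 s.py;python3 - <<'E'
from h import *
s=shot('side','side6.png');p=shot('top','top6.png');print(jars(p))
E
```

```text
11.05 [ 0.4163 -0.2937  0.1562] jaw deg -35.0 0.04272083880525547 [-0.1  0.2 -0.1] [-0.75  0.23  1.76  0.    1.14 -0.14]
{'blue': [([0.5605, 0.3384], np.int32(530), 13.3, [141.9, 202.5])], 'green': [([0.457, -0.2151], np.int32(529), 13.0, [341.1, 241.0])], 'yellow': []}
```

View pics/top6.png

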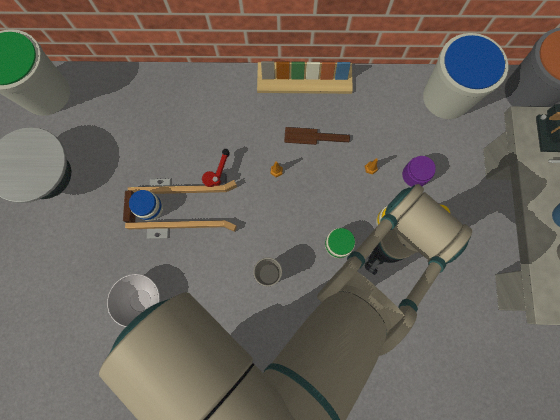

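View pics/side6.png

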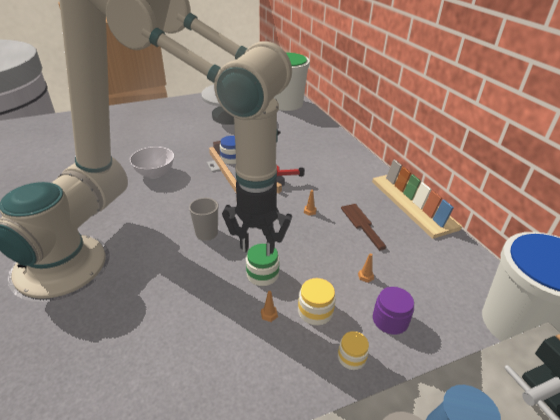

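carry_out(rows=[[[0,0.3,1.5,0,0],[0,0.4,1.4,0,0],[0,0,0,-3,0],[0,0,0,-3,0],[0,0,0,-3,0],[0,0,0,-2.5,0],[0,0,0,-1.2,0],[0,0.57,0.82,0,0],[0,0.57,0.82,0,0],[0,0.57,0.82,0,0]]])

```text
clock: 12.15
position: [0.4413, -0.2366, 0.0302]
ee_rot: [0.0, 0.954, -0.299, 0.001]
contact_force: [-0.1, -1.4, -0.7]
width: 0.0425
```

```bash
python3 s.py;python3 - <<'E'
from h import *
s=shot('side','side7.png')
E
python3 arc.py 55 91.8 11 1.1
```

```text
12.15 [ 0.4413 -0.2366  0.0302] jaw deg -34.8 0.04249830844773408 [-0.1 -1.4 -0.7] [-0.63  0.37  1.95  0.    0.82 -0.02]
[[0, 0.82, 0.77, 0, np.float64(0.0584)], [0, 0.78, 0.82, 0, np.float64(0.0584)], [0, 0.73, 0.87, 0, np.float64(0.0584)], [0, 0.68, 0.91, 0, np.float64(0.0584)], [0, 0.62, 0.94, 0, np.float64(0.0584)], [0, 0.57, 0.98, 0, np.float64(0.0584)], [0, 0.51, 1.01, 0, np.float64(0.0584)], [0, 0.45, 1.04, 0, np.float64(0.0584)], [0, 0.39, 1.06, 0, np.float64(0.0584)], [0, 0.32, 1.08, 0, np.float64(0.0584)], [0, 0.26, 1.1, 0, np.float64(0.0584)]] jar moved [ 3.4 11.4]
```

View pics/side7.png

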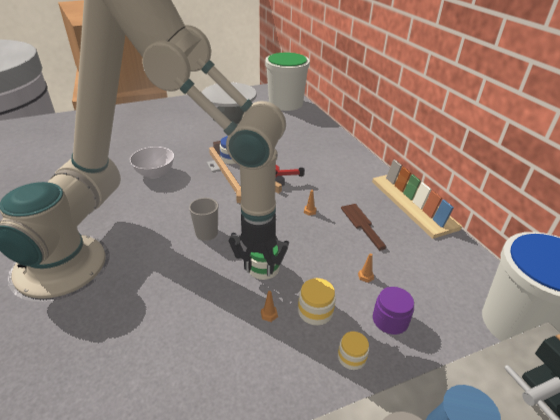

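carry_out(rows=[[[0,0.78,1.12,0,0],[0,0.78,1.12,0,0],[0,0.78,1.12,0,0],[0,0.78,1.12,0,0],[0,0.78,1.12,0,0],[0,0.78,1.12,0,0],[0,0.78,1.12,0,0],[0,0.78,1.12,0,0],[0,0.78,1.12,0,0]]])

```text
clock: 13.1
position: [0.5104, -0.1359, 0.0291]
ee_rot: [0.0, 0.954, -0.299, -0.0]
contact_force: [-3.5, -3.9, 4.7]
width: 0.0425
```

carry_out(rows=[[[0,0.82,0.77,0,0.058],[0,0.78,0.82,0,0.058],[0,0.73,0.87,0,0.058],[0,0.68,0.91,0,0.058],[0,0.62,0.94,0,0.058],[0,0.57,0.98,0,0.058],[0,0.51,1.01,0,0.058],[0,0.45,1.04,0,0.058],[0,0.39,1.06,0,0.058],[0,0.32,1.08,0,0.058],[0,0.26,1.1,0,0.058]]])

```text
clock: 14.2
position: [0.5722, -0.0299, 0.029]
ee_rot: [-0.0, 1.0, 0.016, 0.001]
contact_force: [0.3, -2.2, 2.8]
width: 0.0426
```

```bash
python3 s.py;python3 - <<'E'
from h import *
s=shot('side','side8.png')
E
```

```text
14.2 [ 0.5722 -0.0299  0.029 ] jaw deg 1.8 0.04258801161124118 [ 0.3 -2.2  2.8] [-0.17  0.45  1.79  0.    0.9  -0.21]
```

View pics/side8.png

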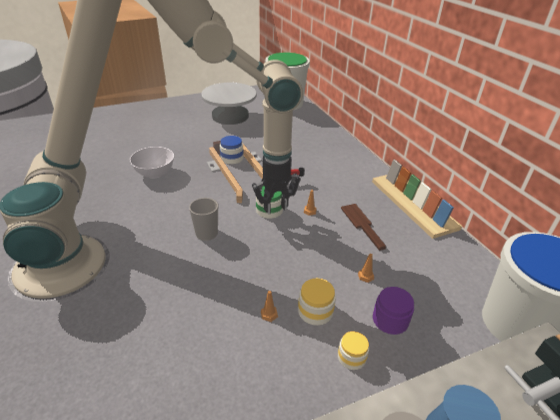

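carry_out(rows=[[[0,-0.05,1.6,0.1,0],[0,-0.05,1.6,0.1,0],[0,-0.05,1.6,0,0],[0,-0.05,1.6,0,0],[0,-0.05,1.6,0,0],[0,-0.05,1.6,0,0],[0,-0.05,1.6,0,0],[0,-0.05,1.6,0,0],[0,-0.05,1.6,0,0],[0,-0.05,1.6,0,0],[0,-0.05,1.6,0,0],[0,-0.05,1.6,0,0]]])

```text
clock: 15.45
position: [0.5651, 0.1623, 0.0311]
ee_rot: [0.0, 1.0, 0.015, -0.0]
contact_force: [0.4, -1.1, -1.0]
width: 0.0427
```

carry_out(rows=[[[0,-0.03,1,0,0],[0,-0.03,1,0,0],[0,-0.03,1,0,0],[0,-0.03,1,0,0],[0,-0.01,0.4,0,0],[0,0,0.4,0,0],[0,0,0.3,0,0]]])

```text
clock: 16.15
position: [0.5639, 0.212, 0.0312]
ee_rot: [0.0, 1.0, 0.015, 0.0]
contact_force: [-0.1, -1.8, -0.5]
width: 0.0428
```

carry_out(rows=[[[0,0,0.2,0,0],[0,0,0.2,0,0],[0,0,0,0,0]]])

```text
clock: 16.45
position: [0.5639, 0.2142, 0.0311]
ee_rot: [0.002, 1.0, 0.015, -0.0]
contact_force: [1.1, -6.7, 0.9]
width: 0.0432
```

```bash
python3 s.py;python3 - <<'E'
from h import *
s=shot('side','side9.png');c=s['image'][110:230,150:350]
cv2.imwrite('pics/side9z.png',cv2.cvtColor(cv2.resize(c,None,fx=4,fy=4,interpolation=cv2.INTER_CUBIC),cv2.COLOR_RGB2BGR))
E
```

```text
16.45 [0.5639 0.2142 0.0311] jaw deg 1.8 0.043200275390981265 [ 1.1 -6.7  0.9] [ 0.25  0.49  1.71 -0.    0.94  0.22]
```

View pics/side9z.png

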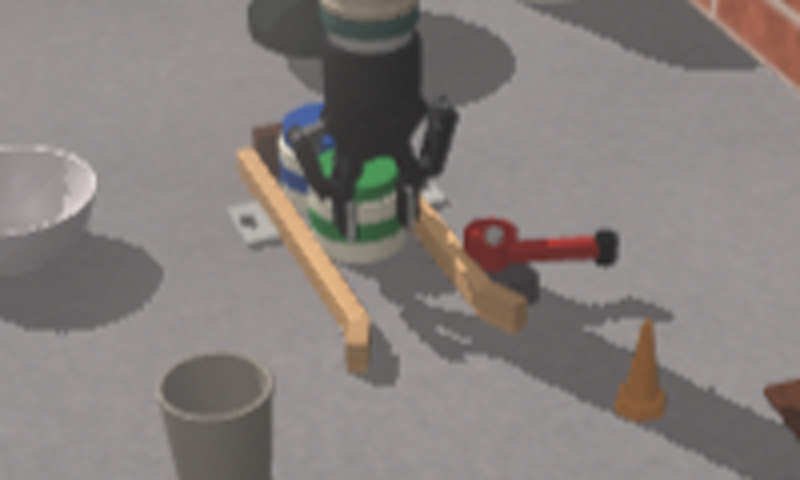

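carry_out(rows=[[[0,0.06,-2.4,0,0],[0,0.1,-3,1,0],[0,0,-3,4,0],[0,0,-4,4,0],[0,-0.4,-4,4,-0.04],[0,-0.4,-4.5,0,-0.04],[0,-0.4,-4.5,0,-0.04],[0,-0.4,-4.5,0,-0.04],[0,-0.5,-4.5,0,-0.04],[0,-0.5,-4.5,0,-0.04],[0,-0.5,-4.5,0,-0.036],[0,-0.5,-4.5,0,0]]])

```text
clock: 17.7
position: [0.5299, -0.2552, 0.152]
ee_rot: [-0.0, 0.992, -0.123, 0.001]
contact_force: [1.0, 0.2, 0.2]
width: 0.0424
```

carry_out(rows=[[[0,-0.5,-4,0,0],[0,-0.5,-4,0,0],[0,-0.5,-4,0,0],[0,-0.3,-2,0,0],[0,0,0,0,0]]])

```text
clock: 18.2
position: [0.5117, -0.3962, 0.1514]
ee_rot: [0.0, 0.992, -0.124, 0.0]
contact_force: [-0.4, 0.6, -0.1]
width: 0.0428
```

```bash
python3 s.py; python3 arc.py 76 91.8 5 1.2
```

```text
18.2 [ 0.5117 -0.3962  0.1514] jaw deg -14.3 0.04280861243490718 [-0.4  0.6 -0.1] [-0.77  0.43  1.47  0.    1.24 -0.52]
[[0, 0.5, 1.12, 0, np.float64(0.0552)], [0, 0.44, 1.14, 0, np.float64(0.0552)], [0, 0.37, 1.17, 0, np.float64(0.0552)], [0, 0.31, 1.19, 0, np.float64(0.0552)], [0, 0.24, 1.2, 0, np.float64(0.0552)]] jar moved [0.64 5.95]
```

carry_out(rows=[[[0,0,-1.4,0,0],[0,0,-1.1,0,0],[0,0,0,0,0]]])

```text
clock: 18.5
position: [0.5126, -0.4194, 0.1519]
ee_rot: [0.0, 0.992, -0.123, 0.0]
contact_force: [-0.4, -0.2, 0.5]
width: 0.0426
```

```bash
python3 s.py; python3 - <<'E'
from h import *
s=shot('side','side10.png');p=shot('top','top10.png');print(jars(p))
E
```

```text
18.5 [ 0.5126 -0.4194  0.1519] jaw deg -14.1 0.0425957118067476 [-0.4 -0.2  0.5] [-0.79  0.45  1.43 -0.    1.26 -0.54]
{'blue': [([0.5605, 0.3384], np.int32(528), 13.3, [141.9, 202.5])], 'green': [([0.5622, 0.2587], np.int32(515), 13.0, [170.5, 202.2])], 'yellow': [([0.5303, -0.3599], np.int32(428), 13.2, [392.9, 215.2])]}
```

View pics/side10.png

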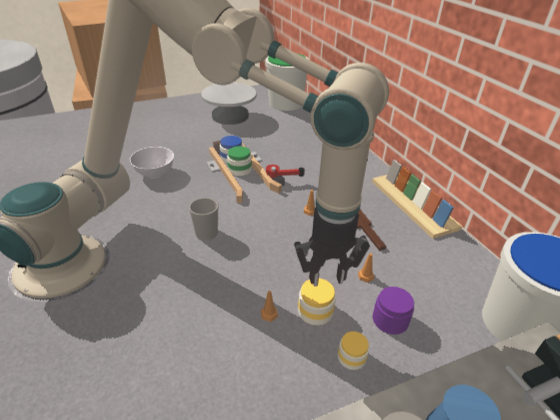

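View pics/top10.png

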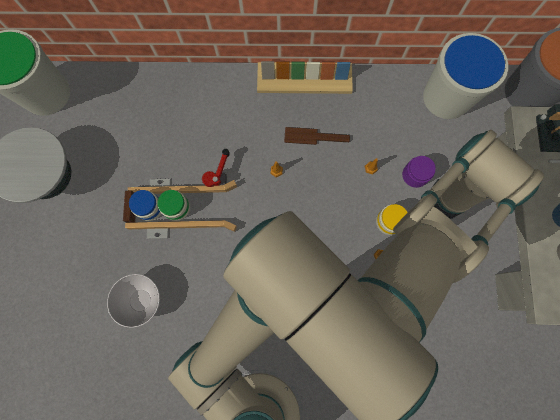

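carry_out(rows=[[[0,0,0,-3,0],[0,0,0,-3,0],[0,0,0,-3,0],[0,0,0,-2.5,0],[0,0,0,-0.6,0],[0,0.24,0.97,0,0],[0,0.24,0.97,0,0],[0,0.24,0.97,0,0]]])

```text
clock: 19.4
position: [0.5203, -0.3893, 0.0325]
ee_rot: [0.001, 0.992, -0.122, 0.001]
contact_force: [0.1, -0.7, -0.9]
width: 0.0427
```

```bash
python3 s.py; python3 - <<'E'
from h import *
s=shot('side','side11.png')
E
```

```text
19.4 [ 0.5203 -0.3893  0.0325] jaw deg -14.1 0.042706257294823156 [ 0.1 -0.7 -0.9] [-0.75  0.54  1.6  -0.    0.99 -0.5 ]
```

View pics/side11.png

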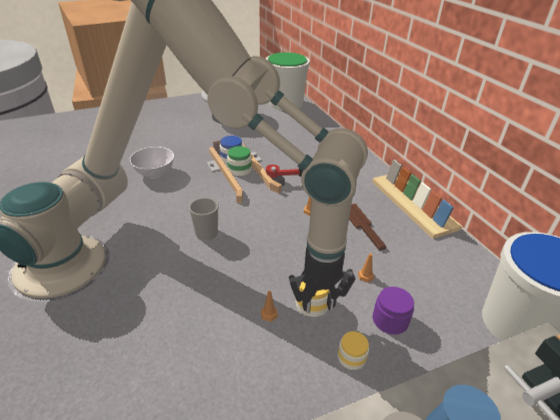

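carry_out(rows=[[[0,0.32,1.28,0,0],[0,0.32,1.28,0,0],[0,0.32,1.28,0,0],[0,0.32,1.28,0,0],[0,0.32,1.28,0,0],[0,0.32,1.28,0,0],[0,0.32,1.28,0,0],[0,0.32,1.28,0,0],[0,0.32,1.28,0,0],[0,0.32,1.28,0,0],[0,0.32,1.28,0,0],[0,0.32,1.28,0,0]]])

```text
clock: 20.65
position: [0.5577, -0.2349, 0.0307]
ee_rot: [-0.0, 0.992, -0.123, -0.0]
contact_force: [-1.1, -5.0, 3.9]
width: 0.0428
```

carry_out(rows=[[[0,0.5,1.12,0,0.055],[0,0.44,1.14,0,0.055],[0,0.37,1.17,0,0.055],[0,0.31,1.19,0,0.055],[0,0.24,1.2,0,0.055]]])

```text
clock: 21.15
position: [0.5766, -0.1766, 0.0306]
ee_rot: [-0.0, 1.0, 0.016, 0.0]
contact_force: [-1.0, -3.4, 3.5]
width: 0.0425
```

```bash
python3 s.py; python3 - <<'E'
from h import *
s=shot('side','side12.png')
E
```

```text
21.15 [ 0.5766 -0.1766  0.0306] jaw deg 1.8 0.042523436834286284 [-1.  -3.4  3.5] [-0.41  0.49  1.72  0.    0.94 -0.44]
```

View pics/side12.png

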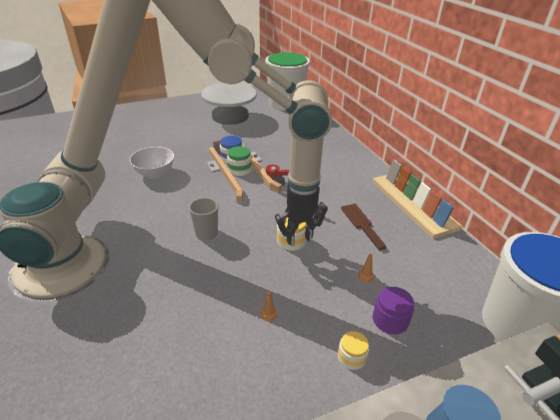

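carry_out(rows=[[[0,-0.045,1.5,0,0],[0,-0.045,1.5,0,0],[0,-0.045,1.5,0,0],[0,-0.045,1.5,0,0],[0,-0.045,1.5,0,0],[0,-0.045,1.5,0,0],[0,-0.045,1.5,0,0],[0,-0.045,1.5,0,0],[0,-0.045,1.5,0,0],[0,-0.045,1.5,0,0],[0,-0.045,1.5,0,0],[0,-0.045,1.5,0,0]]])

```text
clock: 22.4
position: [0.5707, 0.0035, 0.0308]
ee_rot: [-0.0, 1.0, 0.014, 0.0]
contact_force: [-0.1, -0.9, -0.5]
width: 0.0426
```

carry_out(rows=[[[0,-0.045,1.5,0,0],[0,-0.045,1.5,0,0],[0,-0.045,1.5,0,0],[0,-0.045,1.5,0,0],[0,-0.045,1.5,0,0],[0,-0.045,1.5,0,0],[0,-0.045,1.5,0,0],[0,-0.03,1.2,0,0],[0,-0.01,0.4,0,0],[0,0,0.4,0,0]]])

```text
clock: 23.4
position: [0.5672, 0.1275, 0.0308]
ee_rot: [0.0, 1.0, 0.015, 0.0]
contact_force: [0.5, -2.0, 0.9]
width: 0.0427
```

```bash
python3 s.py; python3 - <<'E'
from h import *
s=shot('side','side13.png');c=s['image'][110:230,150:350]
cv2.imwrite('pics/side13z.png',cv2.cvtColor(cv2.resize(c,None,fx=4,fy=4,interpolation=cv2.INTER_CUBIC),cv2.COLOR_RGB2BGR))
E
```

```text
23.4 [0.5672 0.1275 0.0308] jaw deg 1.7 0.04273450772645416 [ 0.5 -2.   0.9] [ 0.1   0.46  1.77 -0.    0.91  0.07]
```

View pics/side13z.png

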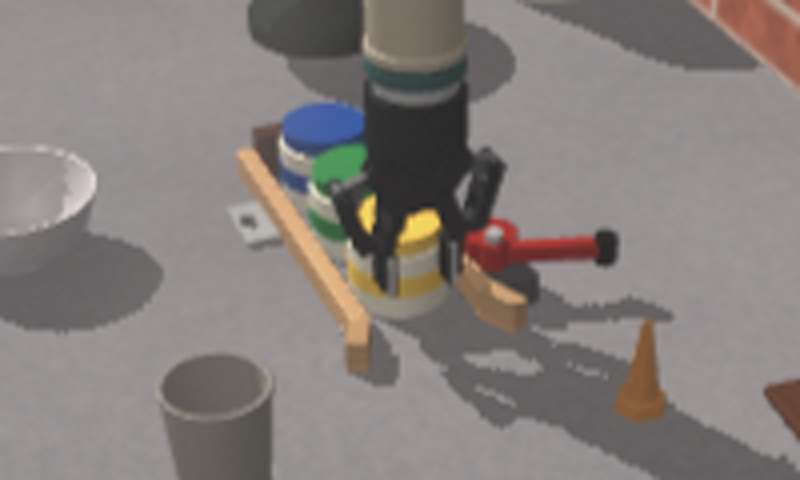

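carry_out(rows=[[[0,0,0.3,0,0],[0,0,0.3,0,0],[0,0,0.2,0,0],[0,0,0.1,0,0],[0,0,0,0,0]]])

```text
clock: 23.95
position: [0.5674, 0.1343, 0.0308]
ee_rot: [0.002, 1.0, 0.015, 0.0]
contact_force: [0.3, -5.9, 1.0]
width: 0.0425
```

carry_out(rows=[[[0,0.08,-2.5,0,0],[0,0.1,-3,0,0],[0,0.1,-3,1,0],[-1,0,0,4,-0.11],[-1,0,0,4,-0.11],[-1,0,0,0,-0.11],[-1,0,0,0,0]]])

```text
clock: 24.65
position: [0.571, 0.0514, 0.1223]
ee_rot: [-0.001, 0.989, -0.15, 0.002]
contact_force: [0.3, 0.4, -0.4]
width: 0.0003
```

```bash
python3 s.py; python3 - <<'E'
from h import *
s=shot('side','side14.png');p=shot('top','top14.png');print(jars(p))
c=p['image'][130:250,110:250]
cv2.imwrite('pics/top14z.png',cv2.cvtColor(cv2.resize(c,None,fx=5,fy=5,interpolation=cv2.INTER_CUBIC),cv2.COLOR_RGB2BGR))
P=np.array([.636,.1424]);r=.065
def f(t,d): return P+r*np.array([np.cos(t),np.sin(t)])+d*np.array([np.sin(t),-np.cos(t)])
T=f(-.3,.04);print(T)
o=[];t=-.3;A=f(t,.018);print('to contact',(A-T)*100)
while t<1.6:
    t2=t+.1;B=f(t2,.018);o.append(((B-A)*100).round(2).tolist());t=t2;A=B
print(o,A)
E
```

```text
24.65 [0.571  0.0514 0.1223] jaw deg -17.3 0.000279323559800882 [ 0.3  0.4 -0.4] [-0.03  0.35  1.68  0.    1.11  0.27]
{'blue': [([0.5606, 0.3383], np.int32(530), 13.3, [142.0, 202.5])], 'green': [], 'yellow': [([0.5743, 0.1796], np.int32(392), 13.3, [199.0, 198.2]), ([0.5363, -0.4905], np.int32(281), 9.7, [440.0, 213.5])]}
[0.68627606 0.08497773]
to contact [0.65014445 2.10174028]
[[0.34, 0.59], [0.27, 0.62], [0.21, 0.64], [0.15, 0.66], [0.08, 0.67], [0.01, 0.67], [-0.05, 0.67], [-0.12, 0.66], [-0.19, 0.65], [-0.25, 0.63], [-0.31, 0.6], [-0.37, 0.56], [-0.42, 0.52], [-0.47, 0.48], [-0.52, 0.43], [-0.56, 0.38], [-0.59, 0.32], [-0.62, 0.26], [-0.65, 0.19]] [0.65209436 0.20789788]
```

View pics/top14z.png

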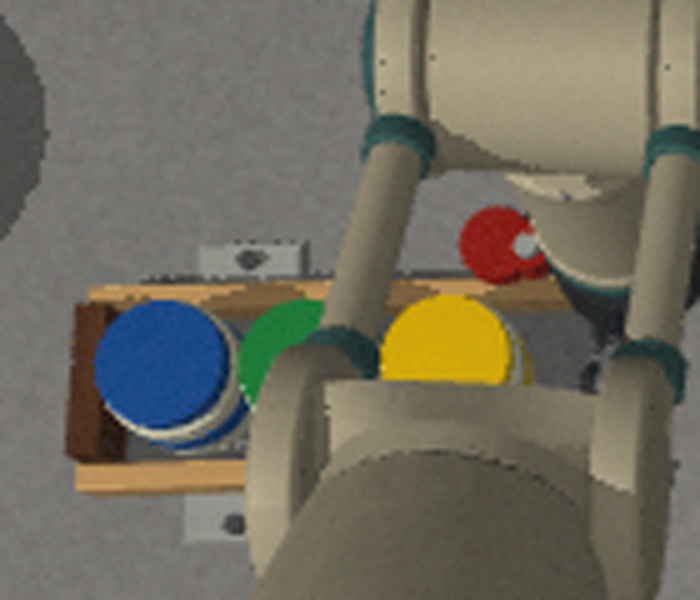

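View pics/side14.png

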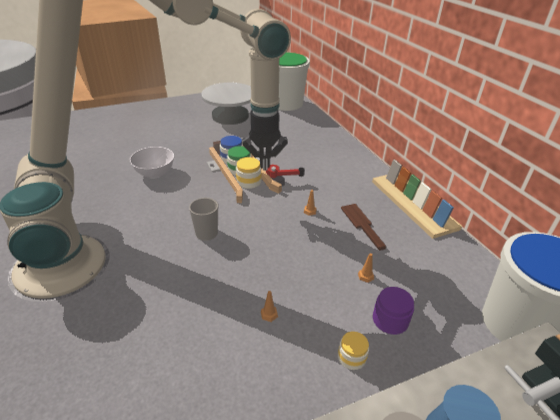

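carry_out(rows=[[[-1,3,0.2,0,0],[-1,3,0.4,0,0],[-1,3,1.2,0,0],[-1,2.5,1.4,0,0],[-1,0,0,-3,0],[-1,0,0,-3,0],[-1,0,0,-2.5,0],[-1,0,0,-1.2,0],[-1,0,0,0,0]]])

```text
clock: 25.65
position: [0.6828, 0.0834, 0.0205]
ee_rot: [0.0, 0.989, -0.149, -0.003]
contact_force: [0.1, -0.5, -0.2]
width: 0.0002
```

```bash
python3 s.py; python3 - <<'E'
from h import *
s=shot('side','side15.png');c=s['image'][110:230,200:400]
cv2.imwrite('pics/side15z.png',cv2.cvtColor(cv2.resize(c,None,fx=4,fy=4,interpolation=cv2.INTER_CUBIC),cv2.COLOR_RGB2BGR))
E
```

```text
25.65 [0.6828 0.0834 0.0205] jaw deg -17.2 0.00021149163515730407 [ 0.1 -0.5 -0.2] [0.02 0.6  1.51 0.   1.03 0.32]
```

View pics/side15z.png

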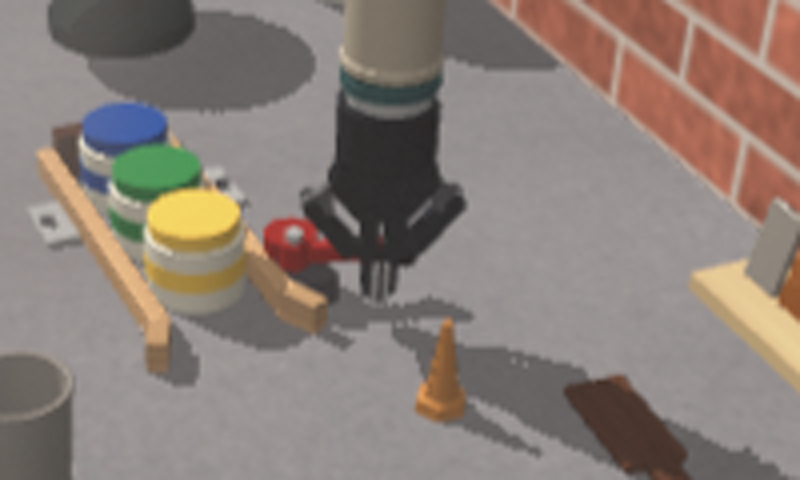

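carry_out(rows=[[[-1,0.5,1.1,0,0],[-1,0.45,1.1,0,0],[-1,0.34,0.59,0,0.1],[-1,0.27,0.62,0,0.1],[-1,0.21,0.64,0,0.1],[-1,0.15,0.66,0,0.1],[-1,0.08,0.67,0,0.1],[-1,0.01,0.67,0,0.1],[-1,-0.05,0.67,0,0.1],[-1,-0.12,0.66,0,0.1]]])

```text
clock: 26.7
position: [0.7045, 0.1576, 0.0253]
ee_rot: [0.001, 0.968, 0.249, 0.001]
contact_force: [0.1, -2.7, 0.5]
width: -0.0003
```

```bash
python3 s.py; python3 - <<'E'
from h import *
s=shot('side','side16.png');c=s['image'][110:230,200:400]
cv2.imwrite('pics/side16z.png',cv2.cvtColor(cv2.resize(c,None,fx=4,fy=4,interpolation=cv2.INTER_CUBIC),cv2.COLOR_RGB2BGR))
E
```

```text
26.7 [0.7045 0.1576 0.0253] jaw deg 28.9 -0.0002532415097149538 [ 0.1 -2.7  0.5] [ 0.12  0.64  1.43 -0.    1.08 -0.38]
```

View pics/side16z.png

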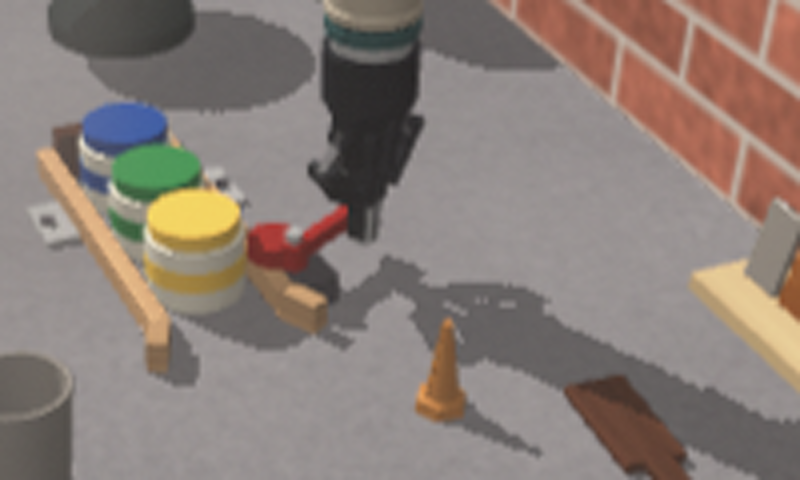

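carry_out(rows=[[[-1,-0.19,0.65,0,0.1],[-1,-0.25,0.63,0,0.1],[-1,-0.31,0.6,0,0.1],[-1,-0.37,0.56,0,0.1],[-1,-0.42,0.52,0,0.1],[-1,-0.47,0.48,0,0.1],[-1,-0.52,0.43,0,0.1],[-1,-0.56,0.38,0,0.1],[-1,-0.59,0.32,0,0.1]]])

```text
clock: 27.65
position: [0.6686, 0.2039, 0.0253]
ee_rot: [0.001, 0.764, 0.645, 0.002]
contact_force: [2.4, -1.3, -0.4]
width: -0.0003
```

```bash
python3 s.py; python3 - <<'E'
from h import *
s=shot('side','side17.png');c=s['image'][110:230,200:400]
cv2.imwrite('pics/side17z.png',cv2.cvtColor(cv2.resize(c,None,fx=4,fy=4,interpolation=cv2.INTER_CUBIC),cv2.COLOR_RGB2BGR))
E
```

```text
27.65 [0.6686 0.2039 0.0253] jaw deg 80.3 -0.00032865174036669493 [ 2.4 -1.3 -0.4] [ 0.2   0.61  1.49 -0.    1.04 -1.21]
```

View pics/side17z.png

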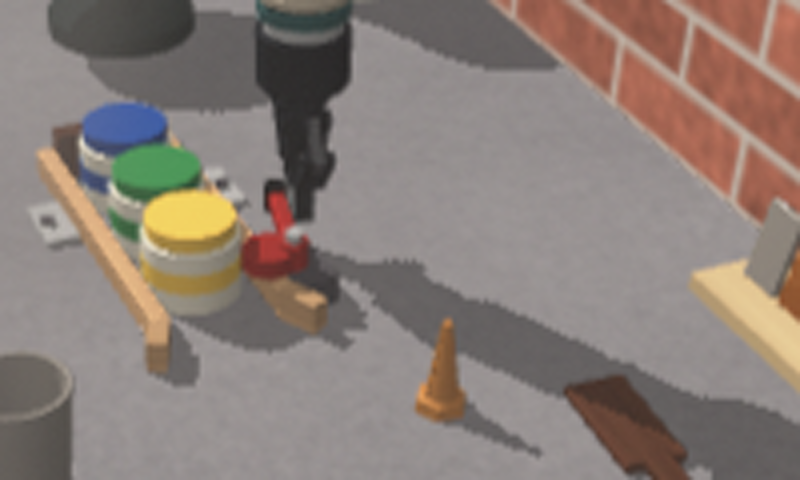

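carry_out(rows=[[[-1,-0.62,0.26,0,0.1],[-1,-0.6,0.1,0,0.1],[-1,-0.3,0,0,0],[-1,0,0,0,0]]])

```text
clock: 28.1
position: [0.6522, 0.2072, 0.0248]
ee_rot: [0.0, 0.698, 0.716, 0.001]
contact_force: [2.1, 0.8, 0.3]
width: -0.0002
```

carry_out(rows=[[[-1,-0.3,0,0,0],[-1,-0.2,0,0,0],[-1,0,0,0,0]]])

```text
clock: 28.4
position: [0.6506, 0.2069, 0.0247]
ee_rot: [0.003, 0.698, 0.716, 0.004]
contact_force: [6.9, 1.4, -1.2]
width: -0.0003
```

carry_out(rows=[[[-1,-0.2,0,0,0],[-1,-0.1,0,0,0],[-1,0,0,0,0]]])

```text
clock: 28.7
position: [0.6506, 0.2069, 0.0248]
ee_rot: [0.004, 0.698, 0.716, 0.006]
contact_force: [12.5, 1.4, -4.5]
width: 0.0
```

carry_out(rows=[[[-1,2,0,0,0],[-1,3,0,0,0],[-1,0,0,4,0],[-1,0,0,5,0],[-1,0,-2,5,0],[-1,0,-5,5,-0.1],[-1,0,-5,0,-0.1],[-1,0,-5,0,-0.1],[-1,0,-5,0,-0.1],[-1,0,-5,0,-0.1],[-1,0,-5,0,-0.1],[-1,0,0,0,0]]])

```text
clock: 29.9
position: [0.6922, -0.1052, 0.1948]
ee_rot: [0.001, 0.88, 0.475, -0.002]
contact_force: [0.0, 1.1, -0.4]
width: 0.0001
```

```bash
python3 s.py; python3 - <<'E'
from h import *
s=shot('side','side18.png');p=shot('top','top18.png');print(jars(p))
c=p['image'][130:250,110:270]
cv2.imwrite('pics/top18z.png',cv2.cvtColor(cv2.resize(c,None,fx=5,fy=5,interpolation=cv2.INTER_CUBIC),cv2.COLOR_RGB2BGR))
E
```

```text
29.9 [ 0.6922 -0.1052  0.1948] jaw deg 56.7 9.20070203617529e-05 [ 0.   1.1 -0.4] [-0.25  0.49  1.26 -0.    1.39 -1.24]
{'blue': [([0.5606, 0.3384], np.int32(530), 13.3, [141.9, 202.5])], 'green': [([0.5621, 0.2587], np.int32(513), 13.0, [170.5, 202.2])], 'yellow': [([0.562, 0.1788], np.int32(538), 13.2, [199.0, 202.5]), ([0.5368, -0.4907], np.int32(288), 9.7, [440.1, 213.3])]}
```

View pics/top18z.png

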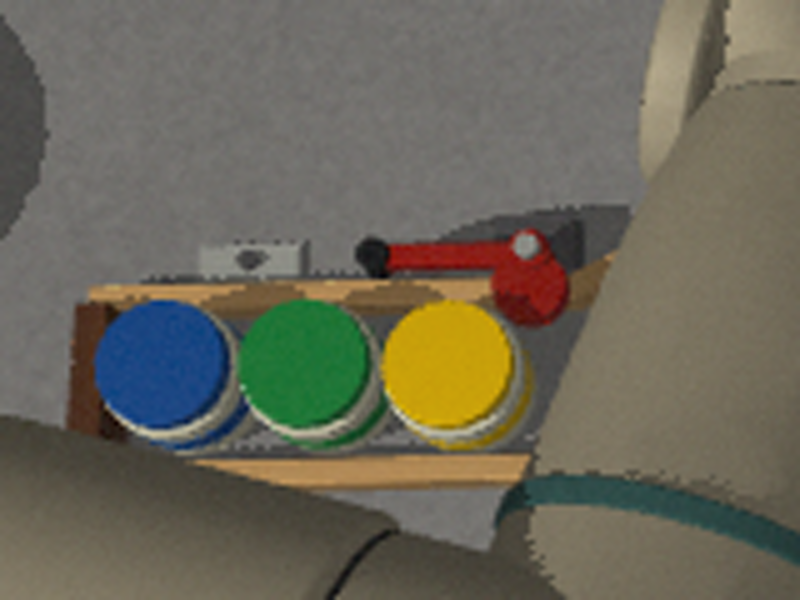

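View pics/side18.png

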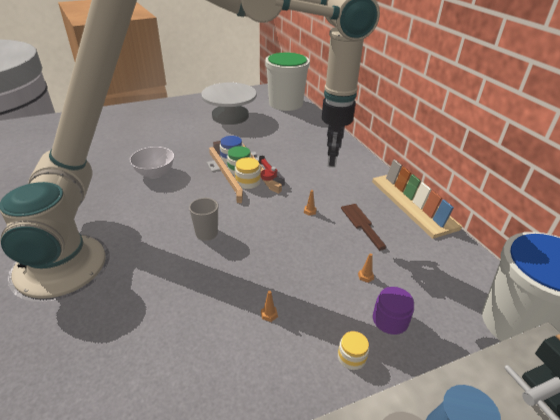

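```bash
python3 -c "
from rig import manip;print(manip.sign_off())"
```

```text
the job is handed in; nothing more can be done
None
```

The three jars stand in single file in the lane, with blue against the end stop, then green, then yellow. The red cam lever is swung over to its hard stop, and I handed the job in with the gripper clear of everything. No jar was lifted or gripped: I pushed each along the bench with two half-open fingertips.

My last checks:

- **Row:** the top picture puts the jar centres at y = 0.338, 0.259 and 0.179 m. That is 80 mm spacing, as it should be. The readings sit about 3.5 mm short of the places I calculated, but the fingertip positions at contact and the force rise show the row is tight.
- **Lever:** it did not move any further under a push of about 12 N. The handle lies along the rail and the cam bulges in behind yellow. In the picture the handle looks about 0.05 rad off parallel to the rail, which I put down to parallax at the raised pivot cap.
- **Bystanders:** the cones, tumbler, bowl, paddle and the two look-alike jars (purple and small yellow) looked unmoved in the last side view. I compared these by eye.
- **Limits:** the clock stood at about 30 s of the 72 s allowed. The highest contact force I read was about 13 N.

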